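# Bring a hot blank to rest over the cooling tub

## Task

Take the black grip post of the red trolley and pull the hot orange blank, which swings freely from the trolley, over the kerb of its drip tray and along the rail to the blue cooling tub. Stop it there over the middle of the tub and take the swing out of it so that it hangs still for three seconds, then let go of the grip and leave it hanging there at rest. Blank and rod are hot: never touch them or the balance weight on top; do not let it swing wildly, and leave the brick, hammer and can alone.

Things in the scene. Friction and masses are not known exactly. Their poses are not given: they have to be found in the camera images.
- station: Fixed rail stand. Origin on the table under the middle of the rail; its y axis runs along the rail, its z axis is up, its -x side faces the robot; it may be turned by up to 0.15 rad. Two dark steel posts 30 mm square, 432 mm tall, at y = +-370 mm carry two steel rods 14 mm thick, 44 mm apart, at 425 mm height.
- tray (a point): Centre of the drip tray's floor (top face), under the rail's middle, 86 mm above the table. Tray 100 mm (x) by 160 mm (y); yellow kerbs along x at y = +-75 mm, tops (5 mm radius) at 106 mm, 6 mm above the lowest point of the straight-hanging blank. Dragged against a kerb, the blank leans back about 0.2 rad, then slips over and swings.
- trolley (a joint): Position of the red trolley along the rail, m, towards the station's +y, 0 over the tray's middle; it starts within 20 mm of it; stops at +-0.32. Nominal mass 0.7 kg (without the hanger), rolling friction about 1 N, viscous drag 1 N s/m. It stays where it is left.
- grip (a point): Middle of the trolley's black upright grip post, 268 mm above the table, 175 mm in front (station -x) of the rail's middle line; 26 mm (x) by 24 mm (y), from 231 to 293 mm height. Grip it from above, fingers closing along the station's y. Below it a red bar runs back (+x) to a red upright 130 mm behind it that rises to the trolley.
- hanger (a joint): Swing angle q of the hanger on its trolley pivot, rad; positive with the blank displaced to the station's +y, 0 hanging straight. Almost undamped (0.002 N m s/rad): left alone it swings for a minute. Period about 1.35 s. With trolley acceleration a (m/s2 along +y): q'' = -w2 (q + a/9.81), w2 nominally 22 (20 to 24) per s2.
- pivot (a point): The hanger's pivot on the trolley, over the middle line of the rail, 395 mm above the table.
- blank: Hot orange steel blank: 60 mm diameter, 50 mm long, domed bottom (30 mm radius). Origin: dome centre, 265 mm below the pivot, 130 mm above the table at rest. Nominal 0.75 kg, its centre of mass 240 mm below the pivot. Fixed to the rod.
- cool_tub_mouth (a point): Centre of the mouth of the fixed blue tub (78 mm tall, mouth radius 64 mm) that stands under the rail's middle line, 160 to 240 mm to one side of the tray's middle. This is the target.
- scrap_tub_mouth (a point): Centre of the mouth of the fixed grey tub of the same size on the other side of the tray; not the target.
- brick: Loose terracotta fire brick 100 x 200 x 55 mm lying on the table; leave alone.
- hammer: Loose hammer lying on the table between robot and rail; leave alone.
- can: Loose green can, 70 mm diameter, 110 mm tall, standing on the table beyond the drip tray; leave alone.
- rod: The hanger's steel rod, 12 mm thick, 410 mm long, 0.06 kg, origin at the pivot, with the blank at its lower end and a brass balance weight (48 mm diameter, 36 mm tall, 0.30 kg) centred 190 mm above the pivot, which slows the swing. Its z axis points up along it. Do not touch any of it.

How it is judged (in metres and radians):
On the way, in this order (a step that is already met when the one before it is completed fails the run):
1. the blank has been drawn over the kerb, clear of the drip tray (horizontal distance between blank and tray above 0.105 m).
2. the blank hangs still over the middle of the blue tub for 3 s (horizontal distance between blank and cool_tub_mouth below 0.018 m and linear speed of blank below 0.05 m/s), for 3 s.
At the end, for the whole second after the job is handed in: The trolley is released and the blank hangs at rest over the blue tub: its centre and its pivot stay within 18 mm (horizontally) of the centre of the tub's mouth and it moves slower than 0.05 m/s (all of step 2 and horizontal distance between pivot and cool_tub_mouth below 0.018 m); the robot touches nothing.
It fails at once if the hot blank, its rod or the balance weight is touched by the robot (contact force between any of the fingers, the arm and rod above 0.5 N).
It fails at once if the blank swings wildly (more than 0.5 rad from the vertical) (angle between blank's own z axis and vertical above 0.5 rad).
It fails at once if the brick, hammer or can is disturbed (distance of any of brick, hammer, can from where it was at the start of the episode above 0.02 m).
It also fails if it takes over 45 s, if anything falls off the work surface, if the arm or the gripper's body presses on something with over 40 N, if the wrist force passes 120 N, or if a joint passes its speed limit or range.

## Robot

A 6-joint arm with a two-finger parallel gripper is mounted at the origin on the work surface. World frame = base frame: x ahead of the robot, y to its left, z up, the work surface at z = 0. Lengths are in m, angles in degrees, forces in N, time in s.
With the tool pointing down it reaches from about 0.25 to 0.725 m from the base axis. Payload 9.7 kg.
Tool frame: the origin (TCP) lies between the finger pads; the fingertips stand 19 mm ahead of it and the grasp point (between the pads) is the TCP; z points along the fingers, y is the line along which they close (so a half turn about z gives the same grasp; the last joint's range is limited). The gripper opens to 85 mm and grips with 20 to 120 N. Pads are 22 mm wide; open, the fingers measure 114 mm over their backs; the gripper's body (76 mm by 85 mm) begins 54 mm behind the grasp point. The pads swing forward as they close: fully open they stand 13 mm farther back than shut.
Start: joints at [74.255, 4.979, 10.078, 95.1, 0, 90], TCP at [0.149, 0.529, 0.25] pointing down, gripper open.
Joint ranges: [-179.16, 179.16], [-48.56, 103.87], [-65.8, 70.77], [-126.05, 130.52], [-82.76, 87.17], [-180, 180]. Speed limits (degrees/s): [127.2, 127.2, 147.25, 180, 180, 180].

## Interface

Orientations are given as [roll, pitch, yaw] about the fixed x, y, z axes, in that order (R = Rz(yaw) Ry(pitch) Rx(roll)).
In Python, from workcell import bot gives the robot as it stands. The module is installed in compiled form; this text tells all that it offers.
- The arm moves only by the shell command python3 -m crank 'ROWS' [OPENING] [FORCE]. ROWS is JSON, a list that holds one entry, the list of rows, each a list of 6 numbers: the shift along the world's x, y, z as a fraction of full scale, then the turn, a rotation vector about the world's x, y, z as a fraction of full scale. In form: [[[x, y, z, wx, wy, wz], ...]]. A call has 1 to 20 rows; each row shifts and turns the commanded pose from where the row before left it; what a row does not reach is not made up. Full scale, the value 1, is 20 mm for a shift and 0.12 rad for a turn. A row lasts 1/12 s, in which the tool goes at most 41.7 mm and 7.16 degrees, less where a joint would pass 70% of its speed; a pose out of reach is approached as far as the arm can. A call with a number of a shift or a turn outside -1 to 1 is refused whole. A call with a gripper value outside its range is refused whole. OPENING is the opening, from 0 (shut) to 1 (fully open), set as the call begins (- or left out, the last holds). The fingers move at their own pace and stop on an object; FORCE is the grip in N (left out, the last holds). Time passes only in rows, so rows that do not move let the fingers close. It gives the time, the measured TCP pose, the force, the opening and the grip force at its end, in the units of the state.
- bot.get_obs(): the state, without advancing time (a new reading comes with each control period).
- bot.camera(name): name is "scene" or "top" or "wrist"; returns the picture (480x640x3 uint8, red, green, blue); there is no depth.
- bot.camera_model(name): a dict with "vertical_fov" (degrees; the focal length in pixels is half the picture's height over the tangent of half this angle, whatever the lens; pixels are square), "cx", "cy" (the principal point, pixels), "R" (3x3) and "t" (3): a world point X has camera coordinates R X + t. Camera axes: x right, y down, z forward; pixel columns grow to the right and rows downward; lengths in m; the calibration is good to about 2 mm. A picture is of the moment at which its call begins: read the wrist's pose just before it. camera_model takes no time and is no camera call; for the wrist camera it gives the pose at the moment of the call.
- bot.job_done(): hands the job in; it is judged then, once.
The state is a dict: "time": time; "q": joint angles; "qd": joint speeds; "joint_efforts": joint torques, N m; "ee_pos": TCP position; "tcp_rot": TCP orientation; "wrist_force": force on the tool from outside, world axes, zero at the start; "torque": the same for the moment, N m; "opening": finger opening in m; "grasp_force": force on a finger pad.
Only numpy, scipy, OpenCV 4.12 (cv2) and the standard library are available. Lean on these libraries where they do the work, as an engineer would, in place of code of your own. Each camera call takes 0.05 s, during which the arm holds its last target. There are 200 camera calls.

## Working session

There is one attempt and no reset: what is moved stays moved. The work goes in short steps, Python scripts to look and compute and a shell command to move; the robot and the scene stay as the last step left them, time stands still between calls to the robot, and variables do not carry over. Pictures are saved under pics/ and viewed, at most 10 in all, crops included, and the job is handed in when it is done.

```bash
mkdir -p pics; python3 - <<'E'
from workcell import bot
import cv2,numpy as np
o=bot.get_obs();print(o)
a=[bot.camera(n) for n in("scene","top")]
for n,i in zip(("scene","top"),a):
    cv2.imwrite(f"pics/{n}0.png",i[:,:,::-1]); m=bot.camera_model(n);print(n,m)
E
```

```text
{'time': 0.0, 'q': array([ 7.42562012e+01,  5.01239605e+00,  1.00344198e+01,  9.50973705e+01,
       -3.90978223e-04,  9.00012267e+01]), 'qd': array([ 0.03517275, -0.10986634,  0.02645957,  0.00518493, -0.00558556,
       -0.05525378]), 'joint_efforts': array([ 1.62694378e-04, -5.20389819e+01,  4.64803112e+01,  1.62042148e-02,
        1.09270052e-04, -7.43476789e-06]), 'ee_pos': array([0.14918606, 0.5291864 , 0.24957029]), 'tcp_rot': array([-1.79924653e+02,  3.92591056e-04,  1.64254975e+02]), 'wrist_force': array([-0.66164458, -0.00424103, -0.19614328]), 'torque': array([-0.02982175, -0.01106258,  0.014837  ]), 'grasp_force': 0.0, 'opening': 0.08508700930423257}
scene {'vertical_fov': 46.1665101370272, 'cx': 320.40843242882016, 'cy': 232.65369415380425, 'R': array([[ 0.85371898,  0.52059383, -0.01208177],
       [ 0.44802606, -0.7461449 , -0.49248395],
       [-0.26539885,  0.41502995, -0.87023766]]), 't': array([-0.41363688, -0.18782119,  1.94600626])}
top {'vertical_fov': 50.13926894763154, 'cx': 320.6359153818887, 'cy': 229.145668502443, 'R': array([[-0.0082521 , -0.99995353,  0.00498352],
       [-0.99372676,  0.00764466, -0.11157367],
       [ 0.11153039, -0.00587297, -0.99374367]]), 't': array([-0.06470274,  0.57347929,  1.66855484])}
```

View pics/scene0.png

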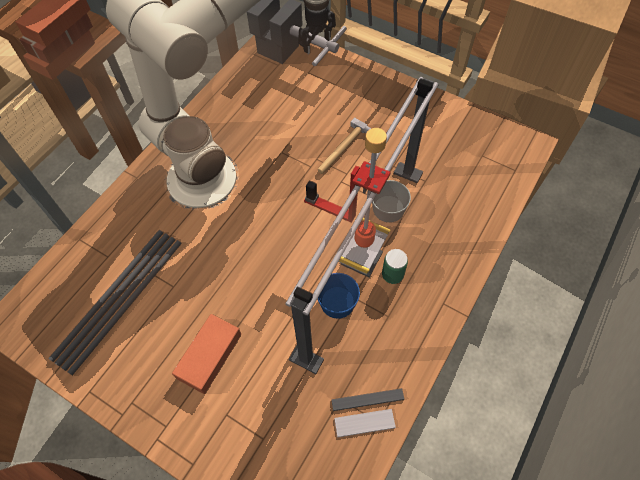

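View pics/top0.png

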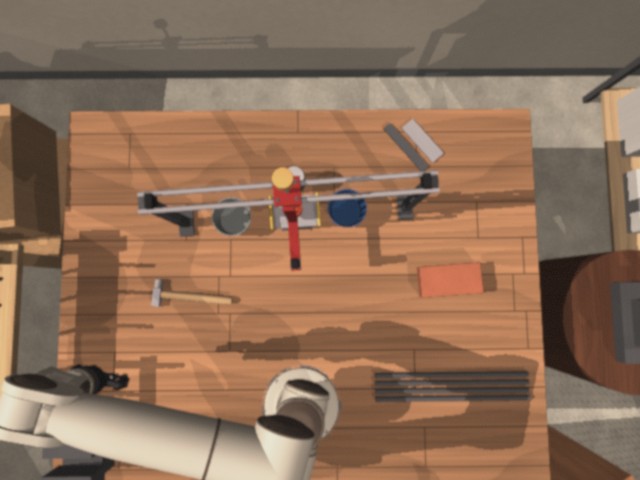

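The scene shows the blue tub at top-view (348,208), right of the tray (world -y). The grip post is at (295,264), and the dark post tops are at (148,201) and (429,181). Next I measure them.

```bash
cat > h.py <<'E'
from workcell import bot
import cv2,numpy as np
def ray(n,uv,z):
    m=bot.camera_model(n);f=240/np.tan(np.radians(m['vertical_fov']/2));R=np.array(m['R']);c=-R.T@m['t']
    uv=np.atleast_2d(np.array(uv,float));d=np.c_[(uv[:,0]-m['cx'])/f,(uv[:,1]-m['cy'])/f,np.ones(len(uv))]@R
    return c+d*((z-c[2])/d[:,2])[:,None]
def proj(n,X):
    m=bot.camera_model(n);f=240/np.tan(np.radians(m['vertical_fov']/2));p=np.array(m['R'])@X+m['t']
    return m['cx']+f*p[0]/p[2],m['cy']+f*p[1]/p[2]
def comp(mask,box):
    x0,y0,x1,y1=box;k=np.zeros_like(mask);k[y0:y1,x0:x1]=mask[y0:y1,x0:x1];return k
E
python3 - <<'E'
from h import *
I={n:cv2.imread(f"pics/{n}0.png") for n in("top","scene")}
H={n:cv2.cvtColor(i,cv2.COLOR_BGR2HSV) for n,i in I.items()}
def c(n,lo,hi,box):
    k=comp(cv2.inRange(H[n],lo,hi),box);return np.argwhere(k)[:,::-1]
for n,b in(("top",(310,170,390,240)),("scene",(310,265,370,325))):
    p=c(n,(100,90,30),(125,255,255),b);h=cv2.convexHull(p.astype(np.int32))
    w=ray(n,h[:,0],.078)[:,:2].astype(np.float32)
    print(n,"tub",len(p),cv2.minEnclosingCircle(w),w.min(0),w.max(0))
for n,b in(("top",(285,255,305,274)),("scene",(302,178,322,203))):
    p=c(n,(0,0,0),(180,255,55),b);print(n,"grip px",len(p),p.mean(0),p.min(0),p.max(0),"w@.293",ray(n,p.mean(0),.293),ray(n,p.mean(0),.262))
for b in((132,188,165,212),(412,165,445,192)):
    p=c("top",(0,0,0),(180,255,60),b);print("post",len(p),p.mean(0),p.min(0),p.max(0),ray("top",p.mean(0),.432))
out=np.hstack([cv2.resize(I["top"][150:280,130:440],None,fx=2.5,fy=2.5)]);cv2.imwrite("pics/c1.png",out)
E
```

```text
top tub 797 ((0.637704074382782, -0.1547398716211319), 0.059254687279462814) [ 0.58060193 -0.21338737] [ 0.6953535  -0.09657729]
scene tub 1360 ((0.6410735845565796, -0.16061042249202728), 0.07015762478113174) [ 0.5913426  -0.22803812] [ 0.7005538  -0.09097563]
top grip px 48 [295.0625 262.9375] [292 260] [298 266] w@.293 [[0.44961907 0.00420236 0.293     ]] [[0.45105835 0.0055792  0.262     ]]
scene grip px 169 [310.85207101 190.71005917] [305 181] [317 202] w@.293 [[ 0.46395102 -0.01045101  0.293     ]] [[0.4522981  0.00672651 0.262     ]]
post 165 [151.12121212 201.38787879] [145 194] [162 207] [[0.60240419 0.36344501 0.432     ]]
post 142 [426.19014085 181.1056338 ] [420 174] [432 187] [[ 0.64978069 -0.33820797  0.432     ]]
```

View pics/c1.png

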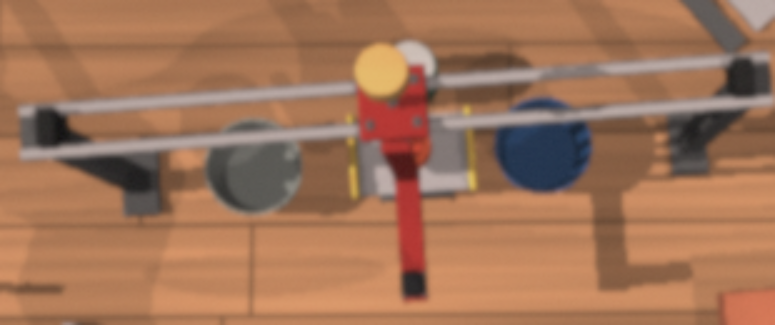

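```bash
python3 -m crank '[[[0.1,-0.2,1,0,0,0.2],[0.3,-0.5,1,0,0,0.2],[0.5,-0.85,1,0,0,0.2],[0.5,-0.9,1,0,0,0.2],[0.5,-0.9,1,0,0,0.2],[0.5,-0.9,0.5,0,0,0.2],[0.5,-0.9,0,0,0,0.2],[0.5,-0.9,0,0,0,0.2]]]' 1 60; python3 -c "
from workcell import bot;o=bot.get_obs();print(o['q'],o['tcp_rot'])"
```

```text
time: 0.77
ee_pos: [0.2177, 0.4077, 0.3608]
tcp_rot: [180.0, 0.0, 175.3]
wrist_force: [-0.4, -1.5, -1.2]
opening: 0.0855
grasp_force: 0.0
[ 6.18986866e+01 -2.96069578e+00  1.46737334e+01  1.07582941e+02
 -2.17459934e-04  6.65666339e+01] [1.79952845e+02 2.06753489e-02 1.75332044e+02]
```

```bash
python3 -m crank '[[[0.6,-1,0,0,0,0.1],[0.6,-1,0,0,0,0.1],[0.6,-1,0,0,0,0.1],[0.6,-1,0,0,0,0.1],[0.6,-1,0,0,0,0.1],[0.6,-1,0,0,0,0.1],[0.6,-1,0,0,0,0.1],[0.6,-1,0,0,0,0.1],[0.6,-1,0,0,0,0.1],[0.6,-1,0,0,0,0.1],[0.6,-1,0,0,0,0.1],[0.6,-1,0,0,0,0.15],[0.6,-1,0,0,0,0],[0.6,-1,0,0,0,0],[0.6,-1,0,0,0,0],[0.6,-1,0,0,0,0],[0.6,-1,0,0,0,0],[0.6,-1,0,0,0,0],[0.6,-1,0,0,0,0],[0.2,-0.8,0,0,0,0]]]'; python3 -m crank '[[[0,-0.4,0,0,0,0],[0,0,0,0,0,0],[0,0,0,0,0,0]]]'; python3 - <<'E'
from h import *
m=bot.camera_model("wrist");print(m);i=bot.camera("wrist");cv2.imwrite("pics/w0.png",i[:,:,::-1])
E
```

```text
time: 2.43
ee_pos: [0.4503, 0.0109, 0.3594]
tcp_rot: [-180.0, -0.1, -176.2]
wrist_force: [0.6, 0.6, 0.2]
opening: 0.0853
grasp_force: 0.0
time: 2.68
ee_pos: [0.4489, 0.0045, 0.3603]
tcp_rot: [180.0, -0.0, -176.2]
wrist_force: [-0.5, 0.8, 0.1]
opening: 0.0853
grasp_force: 0.0
{'vertical_fov': 69.77664079199215, 'cx': 319.9212907269851, 'cy': 240.29139611349683, 'R': array([[-6.49783198e-02,  9.97886543e-01,  5.15247473e-04],
       [ 9.53436064e-01,  6.19314785e-02,  2.95168025e-01],
       [ 2.94512290e-01,  1.96707779e-02, -9.55445222e-01]]), 't': array([ 0.02611353, -0.49817825,  0.35268231])}
```

View pics/w0.png

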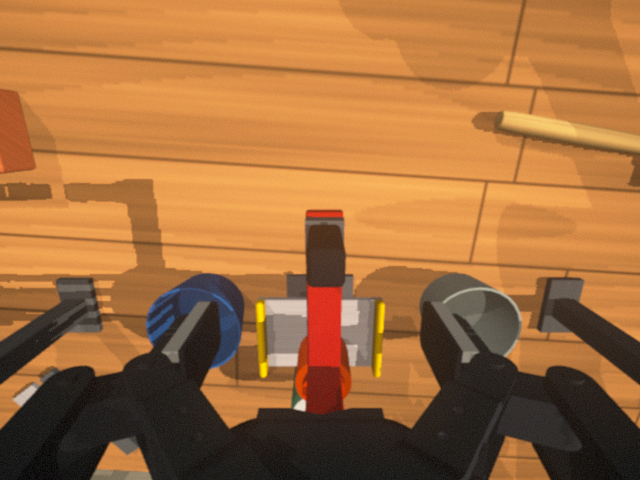

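The wrist view shows the grip post's top face centred near (325,267) between the open fingers. The red bar and kerbs run vertically, so the yaw matches the station.

```bash
python3 - <<'E'
from h import *
print(ray("wrist",[[325,267],[307,267],[344,267],[325,250],[325,285]],.293))
print("kerbs",ray("wrist",[[262,303],[265,374],[380,303],[378,374]],.106))
E
```

```text
[[ 0.44812312  0.00627273  0.293     ]
 [ 0.44882655 -0.00442218  0.293     ]
 [ 0.44738057  0.01756247  0.293     ]
 [ 0.43746029  0.00552257  0.293     ]
 [ 0.45978311  0.00709304  0.293     ]]
kerbs [[ 0.57384876 -0.05909482  0.106     ]
 [ 0.67661859 -0.05351414  0.106     ]
 [ 0.56442096  0.08438297  0.106     ]
 [ 0.66695583  0.0938483   0.106     ]]
```

```bash
python3 -m crank '[[[0.05,0.05,-0.5,0,0,0],[0,0.03,-0.7,0,0,0],[0,0,-0.7,0,0,0],[0,0,-0.7,0,0,0],[0,0,-0.7,0,0,0],[0,0,-0.6,0,0,0],[0,0,-0.4,0,0,0],[0,0,-0.2,0,0,0],[0,0,-0.1,0,0,0],[0,0,0,0,0,0]]]' && python3 -m crank '[[[0,0,0,0,0,0],[0,0,0,0,0,0],[0,0,0,0,0,0],[0,0,0,0,0,0],[0,0,0,0,0,0],[0,0,0,0,0,0],[0,0,0,0,0,0],[0,0,0,0,0,0]]]' 0 60
cat > q.py <<'E'
# measure trolley p and hanger angle q from brass weight / blank centroids
from h import *
import sys
YAW=.069; ey=np.array([-np.sin(YAW),np.cos(YAW),0]); ex=np.array([np.cos(YAW),np.sin(YAW),0])
TUB=np.array([.6382,-.1555,.078])
def onplane(n,uv,P):  # ray with vertical rail plane through P; returns s (from P), z
    a=ray(n,uv,0.)[0];b=ray(n,uv,1.)[0];t=-((a-P)@ex)/((b-a)@ex);X=a+t*(b-a);return (X-P)@ey,X[2]
def blob(im,lo,hi,near,r):
    h=cv2.cvtColor(im,cv2.COLOR_RGB2HSV);k=cv2.inRange(h,lo,hi);m=np.zeros_like(k);x,y=map(int,near);cv2.circle(m,(x,y),r,255,-1)
    p=np.argwhere(k&m)[:,::-1];return p.mean(0),len(p)
def meas(show=False):
    o=bot.get_obs();im=bot.camera("scene")
    P=np.array(o['ee_pos'])+.175*ex
    s=(P-TUB)@ey; z=[]
    b,nb=blob(im,(18,110,90),(32,255,255),proj("scene",P+[0,0,.585-P[2]]),30)
    sb,zb=onplane("scene",b,P)
    return o['time'],s,sb,zb,nb,(P-TUB)@ex,im
if __name__=="__main__":
    for _ in range(int(sys.argv[1])):
        r=meas();print("t %.2f s-tub %.4f  wsb %.4f z %.3f n %d  offx %.4f"%r[:6],"q %.3f"%(-r[2]/.19))
    cv2.imwrite("pics/last.png",r[6][:,:,::-1])
E
python3 q.py 3
```

```text
time: 3.57
ee_pos: [0.4502, 0.0063, 0.2685]
tcp_rot: [180.0, 0.0, -176.1]
wrist_force: [-1.1, -1.1, -0.3]
opening: 0.0853
grasp_force: 0.0
time: 4.23
ee_pos: [0.4504, 0.0059, 0.2687]
tcp_rot: [-180.0, 0.0, -176.2]
wrist_force: [-0.4, -0.2, 5.1]
opening: 0.0232
grasp_force: 60.8
t 4.23 s-tub 0.1740  wsb 0.0048 z 0.596 n 242  offx -0.0013 q -0.025
t 4.28 s-tub 0.1740  wsb 0.0049 z 0.596 n 244  offx -0.0013 q -0.026
t 4.33 s-tub 0.1740  wsb 0.0050 z 0.596 n 241  offx -0.0013 q -0.026
```

```bash
sed -i 's/-r\[2\]\/.19)/-(r[2]-.0049)\/.19)/' q.py; python3 -m crank '[[[0.01,-0.1,0,0,0,0],[0.01,-0.2,0,0,0,0],[0.02,-0.25,0,0,0,0],[0.02,-0.25,0,0,0,0],[0.02,-0.25,0,0,0,0],[0.02,-0.25,0,0,0,0],[0.02,-0.25,0,0,0,0],[0.02,-0.25,0,0,0,0],[0.02,-0.25,0,0,0,0],[0.02,-0.25,0,0,0,0],[0.02,-0.25,0,0,0,0],[0.02,-0.25,0,0,0,0],[0.02,-0.25,0,0,0,0],[0.02,-0.25,0,0,0,0],[0.02,-0.25,0,0,0,0],[0.02,-0.25,0,0,0,0],[0.02,-0.2,0,0,0,0]]]'; python3 q.py 2
```

```text
time: 5.8
ee_pos: [0.4557, -0.0743, 0.2688]
tcp_rot: [-180.0, -0.1, -176.2]
wrist_force: [-8.6, -0.0, 7.6]
opening: 0.0236
grasp_force: 61.3
t 5.80 s-tub 0.0936  wsb -0.0125 z 0.598 n 281  offx -0.0015 q 0.091
t 5.85 s-tub 0.0929  wsb -0.0136 z 0.599 n 281  offx -0.0015 q 0.097
```

```bash
python3 -m crank '[[[0.01,-0.15,0,0,0,0],[0.01,-0.15,0,0,0,0],[0.01,-0.15,0,0,0,0],[0.01,-0.15,0,0,0,0],[0.01,-0.15,0,0,0,0],[0.01,-0.15,0,0,0,0]]]'; python3 q.py 2
```

```text
time: 6.4
ee_pos: [0.4569, -0.0922, 0.2687]
tcp_rot: [180.0, -0.1, -176.2]
wrist_force: [-7.2, 0.3, 7.5]
opening: 0.023
grasp_force: 61.2
t 6.40 s-tub 0.0757  wsb -0.0256 z 0.599 n 281  offx -0.0015 q 0.161
t 6.45 s-tub 0.0752  wsb -0.0256 z 0.598 n 283  offx -0.0015 q 0.161
```

```bash
cat > plan.py <<'E'
# plan.py p q qd N [W2] [T]: p = trolley pos rel. tub (m); N rows; finds row shifts that end at p=T, at rest
import sys,numpy as np
from scipy.optimize import linprog
p,q,qd,N=float(sys.argv[1]),float(sys.argv[2]),float(sys.argv[3]),int(sys.argv[4])
W2=float(sys.argv[5]) if len(sys.argv)>5 else 22.; T=float(sys.argv[6]) if len(sys.argv)>6 else 0.
L=9.81/W2;h=1/12;n=20;dt=h/n
def run(d):
    P=p;y=p+L*q;v=L*qd;Q=[]   # y''=-W2(y-P), trolley at rest at the start
    for k in d:
        for _ in range(n):
            P+=k/n; v-=W2*(y-P)*dt; y+=v*dt
        Q.append((y-P)/L)
    return np.array([P,y,v]),np.array(Q)
b0,Q0=run(np.zeros(N));
C=np.array([run(e)[0]-b0 for e in np.eye(N)]).T;CQ=np.array([run(e)[1]-Q0 for e in np.eye(N)]).T
t=np.array([T,T,0])-b0
M=.016;D=np.eye(N)-np.eye(N,k=-1); D=np.vstack([D,np.eye(N)[-1]])  # minimise peak row-to-row change
A=np.vstack([np.c_[D,-np.ones(N+1)],np.c_[-D,-np.ones(N+1)]])
r=linprog(np.r_[np.zeros(N),1],A_ub=A,b_ub=np.zeros(2*N+2),A_eq=np.c_[C,np.zeros(3)],b_eq=t,bounds=[(-M,M)]*N+[(0,None)])
if r.status: print(r.message)
else:
    u=np.round(r.x[:N]/.02,2);e,Q=run(u*.02)
    print("y units",(u*.998).round(2),"x units",(-u*.067).round(2));print("end",e.round(4),"q",Q.round(2))
E
for n in 8 10 12; do python3 plan.py 0.06 0.2 0 $n; done
```

```text
The problem is infeasible. (HiGHS Status 8: model_status is Infeasible; primal_status is Infeasible)
The problem is infeasible. (HiGHS Status 8: model_status is Infeasible; primal_status is Infeasible)
y units [ 0.34  0.67  0.35  0.02 -0.32 -0.65 -0.8  -0.8  -0.8  -0.67 -0.33  0.  ] x units [-0.02 -0.04 -0.02 -0.    0.02  0.04  0.05  0.05  0.05  0.04  0.02 -0.  ]
end [ 0.0002  0.0002 -0.0001] q [ 0.17  0.1   0.03 -0.03 -0.07 -0.09 -0.09 -0.07 -0.04 -0.01  0.    0.  ]
```

```bash
python3 -m crank '[[[0.01,-0.15,0,0,0,0],[0.01,-0.15,0,0,0,0],[0.01,-0.15,0,0,0,0]]]' | grep wrist; python3 q.py 2
```

```text
wrist_force: [-8.7, 1.1, 7.4]
t 6.75 s-tub 0.0668  wsb -0.0323 z 0.602 n 250  offx -0.0016 q 0.196
t 6.80 s-tub 0.0664  wsb -0.0322 z 0.601 n 262  offx -0.0016 q 0.195
```

```bash
python3 -m crank '[[[0.01,-0.12,0,0,0,0],[0.01,-0.12,0,0,0,0]]]' | grep wrist; python3 q.py 2
```

```text
wrist_force: [-8.2, 0.9, 7.7]
t 7.02 s-tub 0.0621  wsb -0.0355 z 0.604 n 237  offx -0.0016 q 0.213
t 7.07 s-tub 0.0617  wsb -0.0364 z 0.605 n 231  offx -0.0016 q 0.217
```

```bash
python3 -m crank '[[[0.01,-0.12,0,0,0,0],[0.01,-0.12,0,0,0,0]]]' | grep wrist; python3 q.py 2
```

```text
wrist_force: [-9.2, 0.4, 6.4]
t 7.28 s-tub 0.0572  wsb -0.0398 z 0.609 n 209  offx -0.0016 q 0.235
t 7.33 s-tub 0.0569  wsb -0.0403 z 0.608 n 210  offx -0.0016 q 0.238
```

```bash
sed -i 's/P\[2\]\]),30)/P[2]]),48)/' q.py; python3 -m crank '[[[0.01,-0.1,0,0,0,0],[0.01,-0.1,0,0,0,0]]]' | grep wrist; python3 q.py 2
```

```text
wrist_force: [-10.5, 0.8, 7.6]
t 7.55 s-tub 0.0533  wsb -0.0243 z 0.568 n 226  offx -0.0016 q 0.154
t 7.60 s-tub 0.0529  wsb -0.0233 z 0.567 n 218  offx -0.0016 q 0.148
```

```bash
python3 - <<'E'
import cv2
i=cv2.imread("pics/last.png")[90:290,260:460];cv2.imwrite("pics/c2.png",cv2.resize(i,None,fx=3,fy=3))
E
```

```text
(no output)
```

View pics/c2.png

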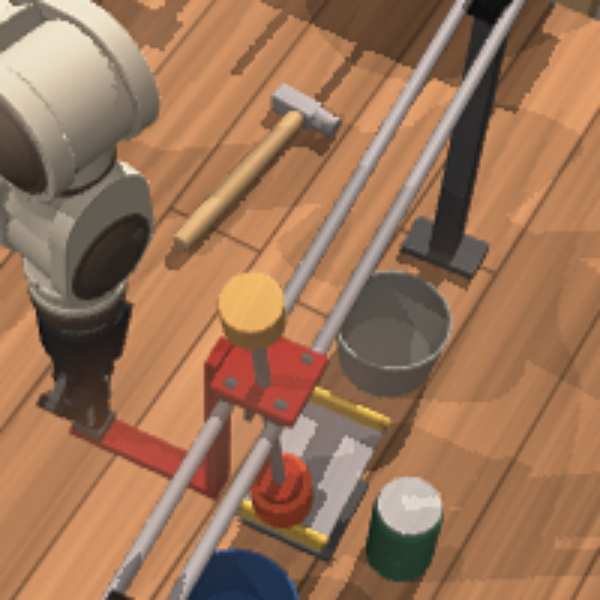

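The brass weight is at px (344,193) and leans toward -y, and the blank is still against the near kerb at about (354,254). I'll fix the mask so it isolates the brass blob, and also use the red-orange blank.

```bash
python3 - <<'E'
s=open('q.py').read()
a=s.index("    p=np.argwhere(k&m)");b=s.index("def meas")
s=s[:a]+"""    k&=m;N,lab,st,ce=cv2.connectedComponentsWithStats(k);j=1+st[1:,4].argmax();x,y,w,hh=st[j,:4]
    return np.array([x+(w-1)/2,y+(hh-1)/2]),st[j,4]
"""+s[b:]
open('q.py','w').write(s)
from h import *
import q
for f,pt in(("scene0",(375,140)),("last",(344,193))):
    im=cv2.imread(f"pics/{f}.png")[:,:,::-1].copy();h=cv2.cvtColor(im,cv2.COLOR_RGB2HSV)
    x,y=pt;print([tuple(h[y+d,x+e]) for d,e in((-6,0),(0,0),(4,0),(8,0),(12,0),(0,-14),(-14,0))])
    for lo in((15,110,90),(18,110,90),(18,130,60)):print(lo,q.blob(im,lo,(32,255,255),pt,40))
im=cv2.imread("pics/last.png")[:,:,::-1].copy();print("blank",q.blob(im,(0,150,60),(10,255,255),(354,254),14), cv2.cvtColor(im,cv2.COLOR_RGB2HSV)[254,346:364].tolist())
E
```

```text
[(np.uint8(21), np.uint8(134), np.uint8(244)), (np.uint8(20), np.uint8(136), np.uint8(243)), (np.uint8(16), np.uint8(149), np.uint8(135)), (np.uint8(16), np.uint8(147), np.uint8(116)), (np.uint8(17), np.uint8(156), np.uint8(111)), (np.uint8(13), np.uint8(134), np.uint8(175)), (np.uint8(12), np.uint8(131), np.uint8(156))]
(15, 110, 90) (array([375.5, 140. ]), np.int32(458))
(18, 110, 90) (array([376., 135.]), np.int32(241))
(18, 130, 60) (array([375.5, 135. ]), np.int32(238))
[(np.uint8(18), np.uint8(142), np.uint8(237)), (np.uint8(17), np.uint8(142), np.uint8(231)), (np.uint8(17), np.uint8(144), np.uint8(229)), (np.uint8(15), np.uint8(142), np.uint8(115)), (np.uint8(15), np.uint8(140), np.uint8(111)), (np.uint8(13), np.uint8(135), np.uint8(208)), (np.uint8(13), np.uint8(134), np.uint8(219))]
(15, 110, 90) (array([344. , 193.5]), np.int32(469))
(18, 110, 90) (array([343. , 188.5]), np.int32(177))
(18, 130, 60) (array([343. , 188.5]), np.int32(177))
blank (array([353., 253.]), np.int32(353)) [[6, 173, 118], [5, 177, 128], [5, 174, 126], [5, 176, 116], [5, 175, 118], [5, 176, 116], [5, 176, 119], [4, 184, 173], [4, 184, 169], [5, 188, 170], [4, 185, 171], [5, 174, 113], [5, 173, 99], [6, 177, 101], [6, 185, 156], [6, 187, 157], [6, 186, 156], [6, 184, 133]]
```

```bash
sed -i 's/return np.array(\[x+(w-1).*/return ce[j],st[j,4]/; s/(18,110,90)/(15,110,90)/; s/,48)/,40)/' q.py; python3 - <<'E'
from q import *
im=cv2.imread("pics/scene0.png")[:,:,::-1].copy()
P=np.array([.4504,.0059,.2687])+.175*ex
b,n=blob(im,(15,110,90),(32,255,255),(375,140),40);print(b,n,onplane("scene",b,P))
E
python3 q.py 1
```

```text
[375.1441048  139.86681223] 458 (np.float64(0.005643559345097941), np.float64(0.5808580589955044))
t 7.65 s-tub 0.0530  wsb -0.0343 z 0.579 n 467  offx -0.0016 q 0.206
```

```bash
sed -i 's/\.0049/.0056/' q.py; python3 -m crank '[[[0.01,-0.12,0,0,0,0],[0.01,-0.12,0,0,0,0]]]' | grep wrist; python3 q.py 2
```

```text
wrist_force: [-9.3, 1.9, 7.3]
t 7.87 s-tub 0.0485  wsb -0.0363 z 0.579 n 469  offx -0.0016 q 0.220
t 7.92 s-tub 0.0481  wsb -0.0368 z 0.580 n 467  offx -0.0016 q 0.223
```

```bash
python3 -m crank '[[[0.01,-0.12,0,0,0,0],[0.01,-0.12,0,0,0,0]]]' | grep wrist; python3 q.py 2
```

```text
wrist_force: [-9.8, 1.1, 8.3]
t 8.13 s-tub 0.0437  wsb -0.0375 z 0.579 n 468  offx -0.0016 q 0.227
t 8.18 s-tub 0.0432  wsb -0.0372 z 0.579 n 471  offx -0.0016 q 0.225
```

```bash
python3 -m crank '[[[0.01,-0.1,0,0,0,0]]]' | grep wrist; python3 q.py 2
```

```text
wrist_force: [-10.2, 1.6, 8.1]
t 8.32 s-tub 0.0417  wsb -0.0372 z 0.578 n 467  offx -0.0016 q 0.225
t 8.37 s-tub 0.0413  wsb -0.0371 z 0.579 n 465  offx -0.0016 q 0.225
```

```bash
python3 -m crank '[[[0.01,-0.1,0,0,0,0]]]' | grep wrist; python3 q.py 3
```

```text
wrist_force: [-12.1, 0.9, 7.4]
t 8.50 s-tub 0.0397  wsb -0.0371 z 0.578 n 468  offx -0.0016 q 0.225
t 8.55 s-tub 0.0394  wsb -0.0368 z 0.579 n 470  offx -0.0016 q 0.223
t 8.60 s-tub 0.0393  wsb -0.0370 z 0.579 n 473  offx -0.0016 q 0.224
```

```bash
python3 -m crank '[[[0.01,-0.1,0,0,0,0]]]' | grep wrist; python3 q.py 2
```

```text
wrist_force: [-12.5, 0.2, 8.1]
t 8.73 s-tub 0.0377  wsb -0.0369 z 0.580 n 463  offx -0.0016 q 0.224
t 8.78 s-tub 0.0373  wsb -0.0340 z 0.579 n 470  offx -0.0016 q 0.209
```

```bash
python3 -m crank '[[[0.01,-0.1,0,0,0,0]]]' | grep wrist; python3 q.py 2
```

```text
wrist_force: [-13.5, 1.0, 8.3]
t 8.92 s-tub 0.0357  wsb -0.0182 z 0.581 n 484  offx -0.0016 q 0.125
t 8.97 s-tub 0.0353  wsb -0.0097 z 0.581 n 490  offx -0.0017 q 0.080
```

```bash
for n in 8 10 12 14 16; do python3 plan.py 0.0352 0.032 -0.95 $n; done
```

```text
The problem is infeasible. (HiGHS Status 8: model_status is Infeasible; primal_status is None)
The problem is infeasible. (HiGHS Status 8: model_status is Infeasible; primal_status is Infeasible)
y units [ 0.52  0.03 -0.49 -0.8  -0.8  -0.8  -0.8  -0.5   0.02  0.54  0.8   0.52] x units [-0.03 -0.    0.03  0.05  0.05  0.05  0.05  0.03 -0.   -0.04 -0.05 -0.03]
end [ 0.     -0.0002  0.0013] q [-0.07 -0.14 -0.17 -0.15 -0.12 -0.07 -0.    0.05  0.07  0.05  0.02 -0.  ]
y units [ 0.09 -0.15 -0.39 -0.63 -0.8  -0.8  -0.57 -0.33 -0.09  0.15  0.39  0.63
  0.48  0.24] x units [-0.01  0.01  0.03  0.04  0.05  0.05  0.04  0.02  0.01 -0.01 -0.03 -0.04
 -0.03 -0.02]
end [-0.0004 -0.0004 -0.001 ] q [-0.05 -0.12 -0.15 -0.16 -0.13 -0.08 -0.03  0.01  0.04  0.06  0.05  0.03
  0.01  0.  ]
y units [-0.17 -0.33 -0.5  -0.66 -0.77 -0.6  -0.44 -0.27 -0.11  0.06  0.22  0.39
  0.55  0.46  0.29  0.13] x units [ 0.01  0.02  0.03  0.04  0.05  0.04  0.03  0.02  0.01 -0.   -0.01 -0.03
 -0.04 -0.03 -0.02 -0.01]
end [0.0002 0.0004 0.0004] q [-0.04 -0.1  -0.14 -0.15 -0.13 -0.1  -0.06 -0.02  0.01  0.04  0.05  0.05
  0.03  0.02  0.01  0.  ]
```

```bash
python3 -m crank '[[[0.01,-0.17,0,0,0,0],[0.02,-0.33,0,0,0,0],[0.03,-0.5,0,0,0,0],[0.04,-0.66,0,0,0,0],[0.05,-0.77,0,0,0,0],[0.04,-0.6,0,0,0,0],[0.03,-0.44,0,0,0,0],[0.02,-0.27,0,0,0,0],[0.01,-0.11,0,0,0,0],[0,0.06,0,0,0,0],[-0.01,0.22,0,0,0,0],[-0.03,0.39,0,0,0,0],[-0.04,0.55,0,0,0,0],[-0.03,0.46,0,0,0,0],[-0.02,0.29,0,0,0,0],[-0.01,0.13,0,0,0,0]]]' | grep -E "time|ee|wrist"; python3 q.py 14
```

```text
time: 10.35
ee_pos: [0.4618, -0.1668, 0.2687]
wrist_force: [-11.7, -2.0, 7.8]
t 10.35 s-tub 0.0009  wsb 0.0082 z 0.582 n 499  offx -0.0017 q -0.014
t 10.40 s-tub 0.0011  wsb 0.0079 z 0.582 n 498  offx -0.0017 q -0.012
t 10.45 s-tub 0.0009  wsb 0.0075 z 0.582 n 501  offx -0.0017 q -0.010
t 10.50 s-tub 0.0007  wsb 0.0065 z 0.582 n 498  offx -0.0017 q -0.005
t 10.55 s-tub 0.0006  wsb 0.0059 z 0.581 n 492  offx -0.0017 q -0.002
t 10.60 s-tub 0.0006  wsb 0.0038 z 0.582 n 499  offx -0.0017 q 0.009
t 10.65 s-tub 0.0005  wsb 0.0026 z 0.582 n 497  offx -0.0017 q 0.016
t 10.70 s-tub 0.0005  wsb 0.0022 z 0.581 n 503  offx -0.0017 q 0.018
t 10.75 s-tub 0.0005  wsb 0.0007 z 0.581 n 497  offx -0.0017 q 0.026
t 10.80 s-tub 0.0005  wsb -0.0016 z 0.583 n 494  offx -0.0017 q 0.038
t 10.85 s-tub 0.0005  wsb -0.0021 z 0.582 n 501  offx -0.0017 q 0.041
t 10.90 s-tub 0.0005  wsb -0.0028 z 0.583 n 495  offx -0.0017 q 0.044
t 10.95 s-tub 0.0005  wsb -0.0030 z 0.583 n 489  offx -0.0017 q 0.045
t 11.00 s-tub 0.0005  wsb -0.0028 z 0.582 n 492  offx -0.0017 q 0.044
```

```bash
cat > fit.py <<'E'
from q import *
R=[meas()[:3] for _ in range(27)];R=np.array(R);t=R[:,0]-R[0,0];y=-R[:,2]/.19
best=min((np.linalg.lstsq(np.c_[np.ones_like(t),np.cos(w*t),np.sin(w*t)],y,rcond=None)+(w,) for w in np.linspace(4.3,5.1,41)),key=lambda r:r[1][0])
c,w=best[0],best[4];T=bot.get_obs()['time']-R[0,0]
print("p %.4f w2 %.1f mid %.4f amp %.4f rms %.4f"%(R[-1,1],w*w,c[0],np.hypot(c[1],c[2]),np.sqrt(best[1][0]/len(t))))
print("now q %.4f qd %.4f"%(c[1]*np.cos(w*T)+c[2]*np.sin(w*T),w*(c[2]*np.cos(w*T)-c[1]*np.sin(w*T))))
E
python3 fit.py; python3 - <<'E'
from q import *
o=bot.get_obs();im=bot.camera("top");cv2.imwrite("pics/top1.png",im[:,:,::-1]);cv2.imwrite("pics/c3.png",cv2.resize(im[140:290,250:450,::-1],None,fx=4,fy=4))
print(o['ee_pos'],proj("top",TUB),proj("scene",TUB))
E
```

```text
p 0.0004 w2 23.4 mid -0.0145 amp 0.0292 rms 0.0015
now q 0.0256 qd -0.0676
[ 0.46185076 -0.16724286  0.26872113] (np.float64(347.13859129035745), np.float64(207.36393904860057)) (np.float64(337.29729770612244), np.float64(292.8364901525609))
```

View pics/c3.png

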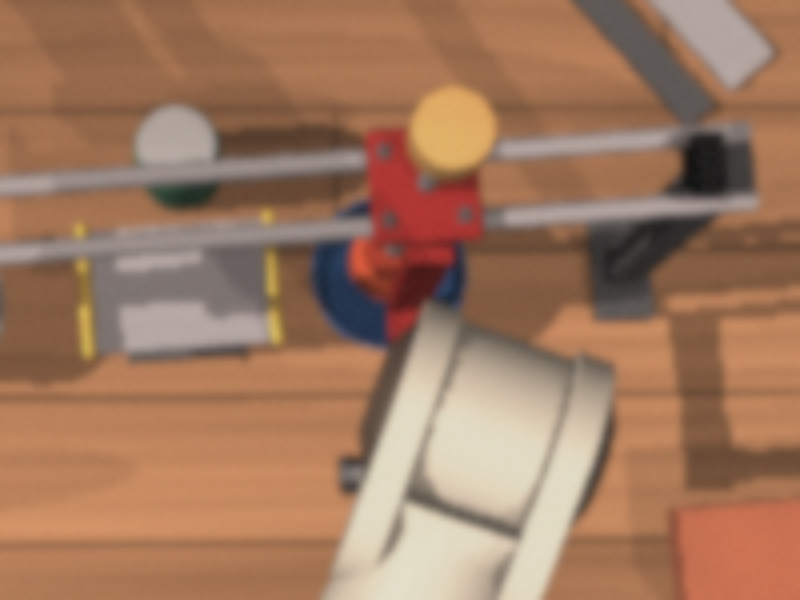

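Top view: the tub centre is near px 347 and the blank's left edge is near 337. That puts the blank within a few mm of centre, plus the present swing. I'll damp what remains.

```bash
for n in 10 14; do python3 plan.py 0.0004 0.0222 -0.094 $n 23.4; done
```

```text
y units [ 0.12  0.2   0.08 -0.05 -0.17 -0.27 -0.15 -0.02  0.1   0.12] x units [-0.01 -0.01 -0.01  0.    0.01  0.02  0.01  0.   -0.01 -0.01]
end [-0.0004 -0.0003 -0.0004] q [ 0.01 -0.01 -0.02 -0.03 -0.02 -0.    0.01  0.01  0.01  0.  ]
y units [ 0.05  0.08  0.03 -0.02 -0.06 -0.11 -0.14 -0.09 -0.04  0.    0.05  0.09
  0.09  0.05] x units [-0.   -0.01 -0.    0.    0.    0.01  0.01  0.01  0.   -0.   -0.   -0.01
 -0.01 -0.  ]
end [-0.     -0.0003 -0.0003] q [ 0.01 -0.   -0.02 -0.02 -0.02 -0.02 -0.01 -0.    0.    0.01  0.01  0.01
  0.   -0.  ]
```

```bash
python3 -m crank '[[[0,0.05,0,0,0,0],[-0.01,0.08,0,0,0,0],[0,0.03,0,0,0,0],[0,-0.02,0,0,0,0],[0,-0.06,0,0,0,0],[0.01,-0.11,0,0,0,0],[0.01,-0.14,0,0,0,0],[0.01,-0.09,0,0,0,0],[0,-0.04,0,0,0,0],[0,0,0,0,0,0],[0,0.05,0,0,0,0],[-0.01,0.09,0,0,0,0],[-0.01,0.09,0,0,0,0],[0,0.05,0,0,0,0]]]' | grep -E "time|ee|wrist"; python3 fit.py
```

```text
time: 13.62
ee_pos: [0.4619, -0.1678, 0.2687]
wrist_force: [-11.3, -2.3, 8.5]
p 0.0000 w2 26.0 mid -0.0144 amp 0.0004 rms 0.0007
now q -0.0004 qd 0.0010
```

```bash
Z='see'; python3 -m crank '[[[0,0,0,0,0,0],[0,0,0,0,0,0],[0,0,0,0,0,0],[0,0,0,0,0,0],[0,0,0,0,0,0],[0,0,0,0,0,0],[0,0,0,0,0,0],[0,0,0,0,0,0],[0,0,0,0,0,0],[0,0,0,0,0,0],[0,0,0,0,0,0],[0,0,0,0,0,0],[0,0,0,0,0,0],[0,0,0,0,0,0],[0,0,0,0,0,0],[0,0,0,0,0,0],[0,0,0,0,0,0],[0,0,0,0,0,0],[0,0,0,0,0,0],[0,0,0,0,0,0]]]' >/dev/null; python3 -m crank '[[[0,0,0,0,0,0],[0,0,0,0,0,0],[0,0,0,0,0,0],[0,0,0,0,0,0],[0,0,0,0,0,0],[0,0,0,0,0,0],[0,0,0,0,0,0],[0,0,0,0,0,0],[0,0,0,0,0,0],[0,0,0,0,0,0],[0,0,0,0,0,0],[0,0,0,0,0,0],[0,0,0,0,0,0],[0,0,0,0,0,0],[0,0,0,0,0,0],[0,0,0,0,0,0],[0,0,0,0,0,0],[0,0,0,0,0,0],[0,0,0,0,0,0],[0,0,0,0,0,0]]]' ; python3 q.py 1; python3 -m crank '[[[0,0,0,0,0,0],[0,0,0,0,0,0],[0,0,0,0,0,0],[0,0,0,0,0,0],[0,0,0,0,0,0],[0,0,0,0,0,0],[0,0,0,0,0,0],[0,0,0,0,0,0]]]' 1 20; python3 -c "
from q import *
for i in range(14):
  r=meas();print('%.2f %.4f %.4f'%(r[0],r[2],r[1]))"
```

```text
time: 18.3
ee_pos: [0.4619, -0.1676, 0.2687]
tcp_rot: [-180.0, -0.1, -176.2]
wrist_force: [-10.2, -0.2, 8.1]
opening: 0.0234
grasp_force: 61.3
t 18.30 s-tub 0.0000  wsb 0.0024 z 0.582 n 494  offx -0.0017 q 0.017
time: 19.02
ee_pos: [0.4635, -0.1676, 0.2683]
tcp_rot: [180.0, -0.0, -176.1]
wrist_force: [0.3, 0.1, 0.3]
opening: 0.0851
grasp_force: 0.0
19.02 -0.0004 -0.0001
19.07 -0.0003 -0.0001
19.12 -0.0005 -0.0001
19.17 -0.0004 -0.0001
19.22 -0.0005 -0.0000
19.27 -0.0007 -0.0001
19.32 -0.0006 -0.0001
19.37 -0.0005 -0.0000
19.42 -0.0006 -0.0001
19.47 -0.0005 -0.0001
19.52 -0.0006 -0.0001
19.57 -0.0005 -0.0000
19.62 -0.0005 -0.0001
19.67 -0.0004 -0.0001
```

```bash
python3 -m crank '[[[0,0,0.2,0,0,0],[0,0,0.4,0,0,0],[0,0,0.7,0,0,0],[0,0,0.8,0,0,0],[0,0,0.8,0,0,0],[0,0,0.8,0,0,0],[0,0,0.8,0,0,0],[-0.3,0.3,0.5,0,0,0],[-0.6,0.7,0,0,0,0],[-0.6,0.9,0,0,0,0],[-0.6,0.9,0,0,0,0],[-0.6,0.9,0,0,0,0],[-0.6,0.9,0,0,0,0],[-0.6,0.9,0,0,0,0],[-0.6,0.9,0,0,0,0],[-0.6,0.9,0,0,0,0],[-0.6,0.9,0,0,0,0],[-0.3,0.5,0,0,0,0],[0,0.1,0,0,0,0],[0,0,0,0,0,0]]]'; python3 - <<'E'
from q import *
T=bot.camera("top");S=bot.camera("scene")
cv2.imwrite("pics/c4.png",np.hstack([cv2.resize(T[150:290,290:410,::-1],None,fx=3.3,fy=3.3),cv2.resize(S[160:330,270:390,::-1],(int(120*462/170),462))]))
H=cv2.cvtColor(T,cv2.COLOR_RGB2HSV);k=comp(cv2.inRange(H,(0,0,0),(180,255,55)),(340,240,375,285));p=np.argwhere(k)[:,::-1]
g=ray("top",p.mean(0),.293)[0];P=g+.175*ex;print("grip",len(p),p.mean(0),g,"pivot-tub",(P-TUB)@ey,(P-TUB)@ex)
for n,im,lo,hi,pt,r in(("scene",S,(0,150,60),(10,255,255),proj("scene",TUB+[0,0,.05]),22),("top",T,(0,150,60),(10,255,255),proj("top",TUB+[0,0,.05]),18)):
    b,N=blob(im,lo,hi,pt,r);print(n,"blank px",b,N,"expected",proj(n,TUB+[0,0,.05]),"s",onplane(n,b,TUB))
E
```

```text
time: 21.38
ee_pos: [0.3431, 0.0088, 0.3688]
tcp_rot: [-180.0, 0.1, -176.1]
wrist_force: [-0.3, -0.9, 0.3]
opening: 0.0852
grasp_force: 0.0
grip 53 [355.94339623 258.33962264] [ 0.46105766 -0.16545026  0.293     ] pivot-tub 0.0022865423002508952 -0.0024068451331990598
scene blank px [337.97189696 283.01873536] 427 expected (np.float64(337.5438691195926), np.float64(285.80962495457317)) s (np.float64(0.0022243288977300576), np.float64(0.14276591434330957))
top blank px [351.65858209 202.10820896] 536 expected (np.float64(348.0339929525212), np.float64(204.9192163435968)) s (np.float64(-0.008165421385502476), np.float64(0.17816478618941997))
```

View pics/c4.png

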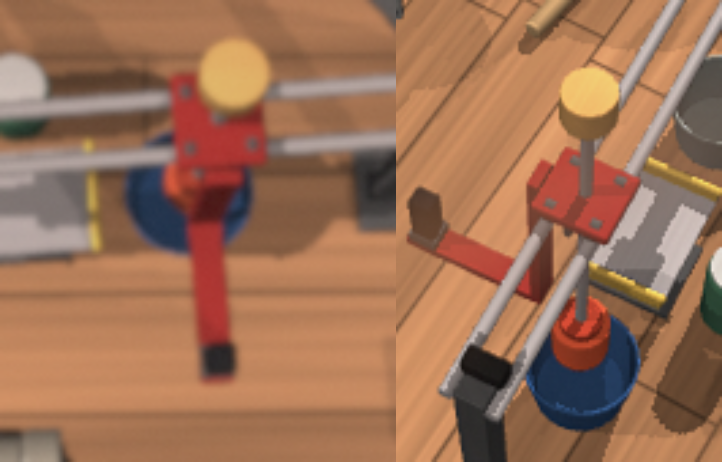

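The blank hangs over the tub's middle: in the scene crop it is at x≈582 against a tub centre of x≈583. The grip post and the scene-view blank both put it about 2 mm off, and the robot is clear.

```bash
python3 -c "
from workcell import bot;print(bot.job_done())"
```

```text
the job is handed in; nothing more can be done
None
```

I handed the job in at about 21 s of the 45 s: the blank hung still within about 3 mm of the blue tub's centre, and the grip was released with the robot clear. The hand-in gave no verdict.

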